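# Press the eyecups onto a slit lamp's viewing head

## Task

The slit lamp's viewing head is back from cleaning without its two black eyecups, which stand among other things in the two steel trays. Press each cup, collar first, straight onto the tapered eyepiece of its own size - the wide cup on the wide one, the slim cup on the slim one - until it is fully home, its collar flush on the shoulder of the tube and held there by friction, and let go of it. Leave all the other things standing and lying where they are.

Things in the scene. Friction and masses are not known exactly. Their poses are not given: they have to be found in the camera images.
- wide_cup: wide black eyecup of hard plastic, mouth down in a tray: collar 44 mm across, 31 mm tall; on it a round neck 34 mm across, 30 mm tall (61 in all), leaving a 5 mm ledge 31 mm up. Tapered bore open at the bottom (30 mm mouth); 45 g. Origin: centre of the mouth; z up its axis to the neck; any yaw alike. Fits only wide_spigot, on which it must be pushed hard: laid on, it stops 4 to 10 mm short
- slim_cup: slim eyecup, same shape and heights: collar 36 mm across, 31 mm tall, neck 26 mm across, 30 mm tall, 22 mm mouth, 45 g. Origin: centre of the mouth; z up its axis to the neck. Fits only slim_spigot, in the same way
- wide_spigot: bare wide eyepiece, fixed to the head: black taper 30 mm across at its foot, 28 mm at 24 mm up, then a 5 mm nose narrowing to 19 mm, on a 42 mm tube whose flat end is the shoulder. Origin: centre of the shoulder; z out along its axis, leaning 29 deg from vertical to the robot's side. Some 8 to 16 N pushes the cup home (origins meet); friction then holds it and the shoulder is a rigid stop
- slim_spigot: bare slim eyepiece, 95 mm to the right of the wide one: taper 22 mm across at its foot, 20 mm at 24 mm up, nose to 11 mm, 29 mm long in all, on a 34 mm tube. Origin: centre of the shoulder; z out along its axis, leaning 38 deg from vertical, to the robot's side and outwards. Takes its cup in the same way
- head: slit lamp's viewing head on a stand, fixed: white foot 140 x 120 x 22 mm (x, y, z), column, white body 110 x 150 x 70 mm with its top 135 mm up, black knobs to 92 mm either side, black camera port 54 mm across behind the middle, 190 mm high. The eyepiece tubes, 70 mm long, slope out of its robot side. Origin: centre of the foot's underside
- tray_left: shallow steel tray, fixed, 250 x 110 mm, rim 16 mm high, floor 3 mm above the table; three upright things stand in it in a row along its length, about 72 mm apart. Origin: centre of its underside, x along its length
- tray_right: the second such tray, on the robot's right, with three more things in a row
- lotion: bystander: white bottle 46 mm across, 120 mm tall, standing in a tray. Origin: centre of its base
- drops: bystander: small clear dropper bottle 27 mm across, 65 mm tall, standing in a tray. Origin: centre of its base
- lens: bystander: black hand lens 46 mm across, 14 mm tall, lying flat in a tray. Origin: centre of its underside
- jar: bystander: amber jar with a metal lid, 44 mm across, 55 mm tall, standing in a tray. Origin: centre of its base
- penlight: bystander: aluminium penlight 14 mm across, about 130 mm long, lying along its x on the table in front of the head. Origin: middle of its underside
- occluder: bystander: flat black paddle 4 mm thick, about 150 mm long, lying on the table in front of the head. Origin: under the middle of its handle, the 52 mm disc 70 mm along x
Mind the look-alikes: they are no part of the job. Leave any green look-alike of the wide_cup alone.

How it is judged:
By the outcome, as a careful person would: the job done as asked, in the order asked, and still so for the second after the job is handed in, with the robot touching nothing.
It also fails if it takes over 54 s, if anything falls off the work surface, if the arm or the gripper's body presses on something with over 40 N, if the wrist force passes 120 N, or if a joint passes its speed limit or range.

## Robot

A 6-joint arm with a two-finger parallel gripper is mounted at the origin on the work surface. World frame = base frame: x ahead of the robot, y to its left, z up, the work surface at z = 0. Lengths are in mm, angles in rad, forces in N, time in s.
With the tool pointing down it reaches from about 425 to 1125 mm from the base axis. Payload 14.9 kg.
Tool frame: the origin (TCP) lies at the very end of the fingers, on their centre line; the grasp point (between the pads) lies 19 mm behind it (r.tcp_to_grasp is the distance from the TCP to the grasp point, in mm); x points along the fingers, y is the direction in which the jaws open and shut, and the axes are right-handed (so a half turn about x gives the same grasp; the last joint's range is limited). The gripper opens to 91 mm and grips with 3 to 60 N. Pads are 32 mm wide; open, the fingers measure 118 mm over their backs; the gripper's body (76 mm by 178 mm) begins 60 mm behind the grasp point.
Start: joints at [1.22, 0.379, 1.734, -0, 1.028, -0.033], TCP at [218.742, 664.959, 213.932] pointing down, gripper open.
Joint ranges: [-2.77, 2.77], [-0.74, 2.19], [0, 2.66], [-1.06, 4.2], [0.31, 2.87], [-3.08, 3.08]. Speed limits (rad/s): [1.89, 1.89, 2.39, 3.14, 3.14, 3.14].

## Interface

Orientations are given as a 3x3 rotation matrix whose columns are the frame's x, y, z axes.
In Python, from station import r, viewer gives the robot as it stands. The module is installed in compiled form; this text tells all that it offers.
- The arm moves only by the tool step_arm, never from a script. Its argument "increments" is a list of rows, each a list of 6 numbers: the shift along the tool's x, y, z in m, then the turn, a rotation vector about the tool's x, y, z in degrees. A call has 1 to 10 rows; each row is the pose to reach, as a shift and turn from the pose measured when the call began, along the tool's axes at that moment; what a row does not reach only later rows make up. A row lasts 1/12 s, in which the tool goes at most 41.7 mm and 7.16 degrees, less where a joint would pass 70% of its speed; a pose out of reach is approached as far as the arm can. A call with a gripper value outside its range is refused whole. "grip" is the opening, from -1 (shut) to 1 (fully open), set as the call begins (left out, the last holds). The fingers move at their own pace and stop on an object; the grip force is fixed at half the most. Time passes only in rows, so rows that repeat a pose let the fingers close. It gives the time, the measured TCP pose, the force and the opening at its end, in the units of the state.
- r.state(): the state, without advancing time (a new reading comes with each control period).
- viewer.camera(name): name is "scene" or "top" or "wrist"; returns the picture (420x560x3 uint8, red, green, blue); there is no depth.
- viewer.calibration(name): a dict with "fx", "fy", "cx", "cy" (pixels), "extrinsics" (4x4, takes a point from camera to world coordinates). Camera axes: x right, y up, looking along -z (the intrinsics and any distortion apply to the point x, -y, -z); pixel columns grow to the right and rows downward; lengths in mm; the calibration is good to about 2 mm. The wrist camera is an equidistant fisheye: a pixel r from the principal point sees the ray r / f radians off the axis. A picture is of the moment at which its call begins: read the wrist's pose just before it. calibration takes no time and is no camera call; for the wrist camera it gives the pose at the moment of the call.
- r.job_done(): hands the job in, once; it reports no verdict.
The state is a dict: "clock": time; "joint_positions": joint angles; "qvel": joint speeds; "joint_torque": joint torques, N m; "ee_pos": TCP position; "tool_rot": TCP orientation; "contact_force": force on the tool from outside, world axes, zero at the start; "moment": the same for the moment, N m; "gripper_width": opening from 0.0 (shut) to 1.0 (fully open).
Only numpy, scipy, OpenCV 4.12 (cv2) and the standard library are available. Lean on these libraries where they do the work, as an engineer would, in place of code of your own. Each camera call takes 0.05 s, during which the arm holds its last target. There are 200 camera calls.

## Working session

There is one attempt and no reset: what is moved stays moved. The work goes in short steps, Python scripts to look and compute and a tool call to move; the robot and the scene stay as the last step left them, time stands still between calls to the robot, and variables do not carry over. Pictures are saved under pics/ and viewed, about 8 in all and at most 12, crops included, and the job is handed in when it is done.

Besides the shell and the picture viewer there is one more tool, called after ">>>" as name(argument=value, ...), one argument or row to a line, values as JSON. step_arm: Moves the arm, as the interface text tells. Its arguments: {"type":"object","properties":{"increments":{"type":"array","items":{"type":"array","items":{"type":"number"}}},"grip":{"type":"number"}},"required":["increments"]}

```bash
mkdir -p pics
python3 - <<'E'
from station import r, viewer
import cv2,numpy as np
for n in("scene","top"):
    im=viewer.camera(n); cv2.imwrite(f"pics/{n}0.png",im[:,:,::-1]); 
    c=viewer.calibration(n); print(n,{k:np.round(v,3).tolist() for k,v in c.items()})
c=viewer.calibration("wrist");print({k:np.round(v,3).tolist() for k,v in c.items()})
s=r.state();print(s)
E
```

```text
scene {'fx': 383.54, 'fy': 383.54, 'cx': 282.568, 'cy': 211.09, 'extrinsics': [[-0.116, -0.61, 0.784, 1058.065], [0.993, -0.059, 0.101, 98.713], [-0.015, 0.79, 0.613, 553.661], [0.0, 0.0, 0.0, 1.0]]}
top {'fx': 479.345, 'fy': 479.345, 'cx': 273.62, 'cy': 207.537, 'extrinsics': [[-0.152, 0.968, -0.199, 262.517], [-0.988, -0.15, 0.025, 9.881], [-0.006, 0.201, 0.98, 1152.695], [0.0, 0.0, 0.0, 1.0]]}
{'fx': 325.192, 'fy': 325.192, 'cx': 279.225, 'cy': 211.13, 'extrinsics': [[0.312, -0.913, -0.265, 145.329], [0.95, 0.299, 0.087, 689.64], [-0.001, -0.279, 0.96, 383.734], [0.0, 0.0, 0.0, 1.0]]}
{'clock': 0.1, 'joint_positions': array([ 1.21970941e+00,  3.79358837e-01,  1.73472021e+00, -9.26933063e-07,
        1.02848005e+00, -3.33168946e-02]), 'qvel': array([-0.00023397, -0.00072003, -0.00113393, -0.00048787,  0.00063187,
        0.00028018]), 'joint_torque': array([ 1.22110589e-03, -7.65040827e+01, -4.35297024e+01,  6.51397789e-02,
        3.98075616e-02, -5.22706443e-06]), 'ee_pos': array([218.61066924, 664.61968975, 213.3530154 ]), 'tool_rot': array([[-3.31632629e-04,  3.12448387e-01,  9.49934680e-01],
       [-9.07763562e-04,  9.49934246e-01, -3.12448561e-01],
       [-9.99999533e-01, -9.65934226e-04, -3.13999312e-05]]), 'contact_force': array([ 0.60381064, -0.56154187, -0.10024897]), 'moment': array([-0.02408586,  0.01097087,  0.03966812]), 'gripper_width': 0.9942570940846461}
```

View pics/scene0.png

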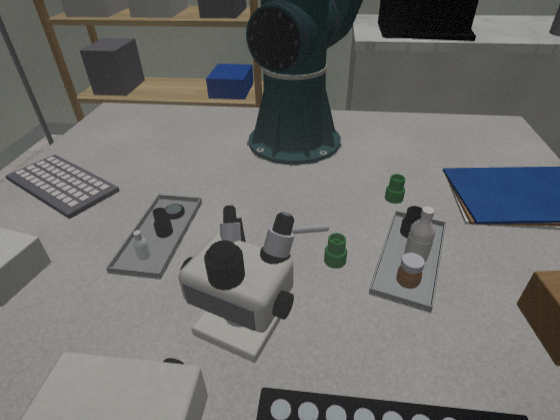

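View pics/top0.png

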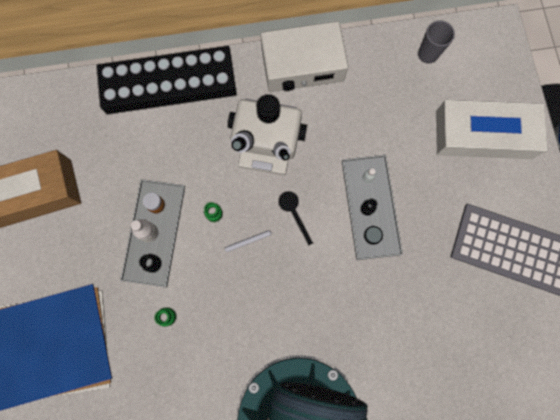

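Candidates in top view: black cups at (150,262) in the left tray and (369,206) in the right tray. Look-alikes: green ones at (213,212) and (165,317), lens at (374,235), camera port at (268,105). Bare spigots are at (242,143) and (283,153). I'll take one close crop and measure.

```bash
cat > h.py <<'E'
import numpy as np,cv2
from station import r,viewer
np.set_printoptions(precision=2,suppress=True)
def ray(c,p):
    E=c["extrinsics"];x=(p[0]-c["cx"])/c["fx"];y=(p[1]-c["cy"])/c["fy"]
    return E[:3,3],E[:3,:3]@np.array([x,-y,-1.])
def wray(c,p):
    E=c["extrinsics"];d=np.array([p[0]-c["cx"],p[1]-c["cy"]]);n=np.linalg.norm(d);t=n/c["fx"]
    u=d/max(n,1e-9)*np.sin(t);return E[:3,3],E[:3,:3]@np.array([u[0],-u[1],-np.cos(t)])
def plane(o,d,z): return o+d*(z-o[2])/d[2]
def tri(rays):
    A=np.zeros((3,3));b=np.zeros(3)
    for o,d in rays:
        d=d/np.linalg.norm(d);P=np.eye(3)-np.outer(d,d);A+=P;b+=P@o
    x=np.linalg.solve(A,b)
    return x,[float(np.linalg.norm(np.cross(x-o,d/np.linalg.norm(d)))) for o,d in rays]
def proj(c,X):
    E=c["extrinsics"];q=E[:3,:3].T@(np.array(X)-E[:3,3])
    return c["cx"]+c["fx"]*q[0]/-q[2],c["cy"]-c["fy"]*q[1]/-q[2]
def wproj(c,X):
    E=c["extrinsics"];q=E[:3,:3].T@(np.array(X)-E[:3,3]);v=np.array([q[0],-q[1]])
    t=np.arctan2(np.linalg.norm(v),-q[2]);return np.array([c["cx"],c["cy"]])+v/np.linalg.norm(v)*t*c["fx"]
def comp(im,box,thr=60):
    x0,y0,x1,y1=box;g=im[y0:y1,x0:x1].max(2);m=(g<thr).astype(np.uint8)
    n,l,s,ce=cv2.connectedComponentsWithStats(m)
    return [(s[i].tolist(),(ce[i]+[x0,y0]).round(1).tolist()) for i in range(1,n) if s[i,4]>15]
E
python3 - <<'E'
from h import *
t=cv2.imread("pics/top0.png");s=cv2.imread("pics/scene0.png")
a=lambda im,x,y,w=66,h=50,f=6:cv2.resize(im[y:y+h,x:x+w],None,fx=f,fy=f,interpolation=cv2.INTER_CUBIC)
out=np.vstack([np.hstack([a(t,120,237),a(t,340,182)]),np.hstack([a(t,225,120),a(s,210,200,99,75,4)])])
cv2.imwrite("pics/c1.png",out)
ct=viewer.calibration("top")
for b in[(125,240,180,285),(345,182,395,222)]: 
    print(comp(t,b))
for p in[(150,262),(369,206)]: print(plane(*ray(ct,p),64),plane(*ray(ct,p),3))
for b in[(395,200,425,240),(150,205,175,240),(215,200,245,225),(268,205,300,235)]:print(comp(s,b))
E
```

```text
[([15, 14, 21, 18, 254], [150.5, 262.6])]
[([16, 17, 16, 16, 180], [368.4, 206.7])]
[402.39 278.41  64.  ] [410.23 293.46   3.  ]
[ 453.71 -236.95   64.  ] [ 464.42 -250.78    3.  ]
[([5, 6, 22, 32, 345], [409.8, 219.4])]
[([3, 3, 22, 29, 459], [162.6, 222.2])]
[([9, 6, 18, 19, 205], [230.3, 214.7])]
[([5, 8, 21, 22, 333], [283.2, 224.2])]
```

View pics/c1.png

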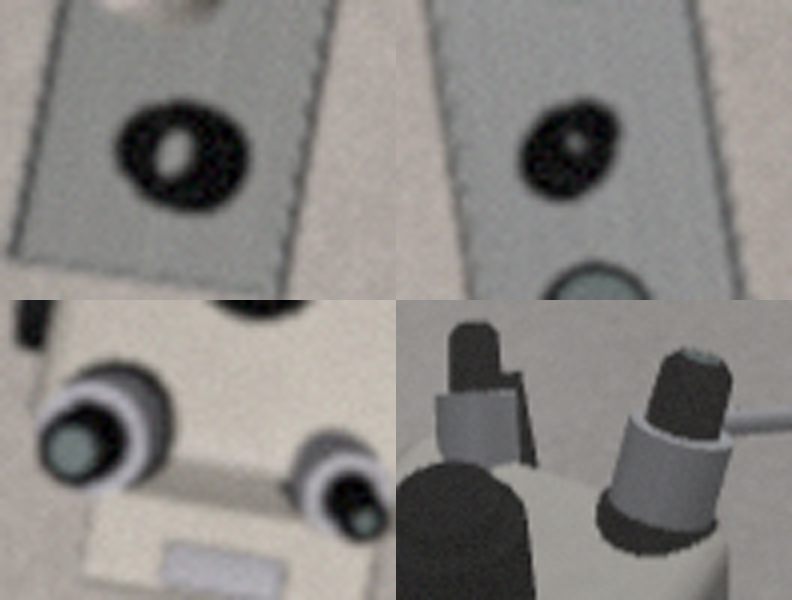

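Crop: the left-tray cup has the larger diameter (wide), and the right-tray cup is slimmer. Both are black. The wide spigot is the left one in the top view, its tip at about (236.8,145.3). The slim spigot's tip is at about (286,156.7).

Run:
```python
from h import *
ct=viewer.calibration("top");cs=viewer.calibration("scene")
T=lambda p,z:plane(*ray(ct,p),z)
for n,h in(("wide",(149.7,262.8)),("slim",(369.8,205.7))): print(n,T(h,64))
print("left short",T((184,186),16)-T((142,181),16),"long",T((142,181),16)-T((123,280),16))
print("right short",T((385,156),16)-T((343,160),16),"long",T((385,156),16)-T((401,254),16),)
for n,a,b in(("wtip",(236.8,145.3),(287.2,213.8)),("stip",(286,156.7),(229.5,206.2)),("wsh",(240.5,142.5),(282,231.5)),("ssh",(282.2,153),(229.2,223))): print(n,*tri([ray(ct,a),ray(cs,b)]))
# cup triangulation via scene: neck tops
print("jar/lotion",T((153,202),58),T((137,226),123), "drops",T((370,174),68),"lens",T((374,235),17))
print("head foot corners",T((239,165),22),T((285,172),22))
for n,h,D in(("wide",(402,279),(44,34)),("slim",(454,-237),(36,26))):
    pts=[]
    for rr,z in((D[0]/2,3),(D[0]/2,34),(D[1]/2,64)):
        for k in range(36):pts.append((h[0]+rr*np.cos(k/5.73),h[1]+rr*np.sin(k/5.73),z))
    for c in(ct,cs):
        q=np.array([proj(c,p) for p in pts]);print(n,q.min(0),q.max(0))
```

```text
wide [400.69 279.27  64.  ]
slim [ 454.12 -238.91   64.  ]
left short [ -28.41 -100.44    0.  ] long [232.78 -67.72   0.  ]
right short [  -5.84 -104.36    0.  ] long [243.69 -10.66   0.  ]
wtip [601.72  44.13 191.67] [2.6776326471133984, 2.677632647113416]
stip [566.65 -55.64 172.71] [2.559080644275318, 2.5590806442753014]
wsh [615.33  36.75 167.13] [3.2686849918162917, 3.268684991816281]
ssh [583.58 -52.35 150.76] [0.460435953785786, 0.4604359537858325]
jar/lotion [541.63 258.79  58.  ] [477.11 283.99 123.  ] drops [ 527.8  -253.02   68.  ] lens [ 390.66 -245.83   17.  ]
head foot corners [610.9   48.66  22.  ] [575.96 -60.05  22.  ]
wide [142.29 253.93] [165.52 273.74]
wide [393.56 204.72] [417.72 238.63]
slim [356.89 200.4 ] [374.62 218.23]
slim [154.76 206.52] [175.27 237.59]
```

>>> step_arm(
  increments=[
    [0.005, -0.03, 0.029, 0, 0, 0],
    [0.01, -0.06, 0.058, 0, 0, 0],
    [0.015, -0.09, 0.087, -1, 0, 0],
    [0.02, -0.12, 0.117, -1, 0, 0],
    [0.025, -0.155, 0.15, -2, 0, 0],
    [0.03, -0.19, 0.18, -2, 0, 0],
    [0.03, -0.22, 0.21, -2, 0, 0],
    [0.03, -0.25, 0.24, -2, 0, 0],
    [0.03, -0.28, 0.27, -2, 0, 0],
    [0.03, -0.304, 0.293, -2, 0, 0],
  ],
  grip=1,
)

```text
clock: 0.93
ee_pos: [398.9, 289.2, 183.6]
tool_rot: [[-0.0, 0.279, 0.96], [-0.001, 0.96, -0.279], [-1.0, -0.001, -0.0]]
contact_force: [1.3, 0.6, 0.3]
gripper_width: 1.0
```

>>> step_arm(
  increments=[
    [0, 0, 0, 0, 0, 0],
    [0, 0, 0, 0, 0, 0],
  ],
)

```text
clock: 1.1
ee_pos: [399.5, 287.5, 183.5]
tool_rot: [[-0.001, 0.282, 0.959], [-0.001, 0.959, -0.282], [-1.0, -0.001, -0.0]]
contact_force: [-0.3, 0.7, 0.2]
gripper_width: 1.002
```

Run:
```python
from h import *
c=viewer.calibration("wrist");s=r.state();print(s["clock"],s["ee_pos"],s["tool_rot"],s["joint_positions"])
im=viewer.camera("wrist")[:,:,::-1];cv2.imwrite("pics/w1.png",im)
for y in(279,287):
  for z in(64,34,3):print(y,z,wproj(c,(402,y,z)))
```

```text
1.1 [399.54 287.49 183.52] [[-0.    0.28  0.96]
 [-0.    0.96 -0.28]
 [-1.   -0.   -0.  ]] [ 0.58  0.09  2.16 -0.    0.89 -0.71]
279 64 [270.49 209.13]
279 34 [271.28 201.08]
279 3 [271.96 194.13]
287 64 [278.77 206.79]
287 34 [278.83 198.93]
287 3 [278.89 192.14]
```

View pics/w1.png

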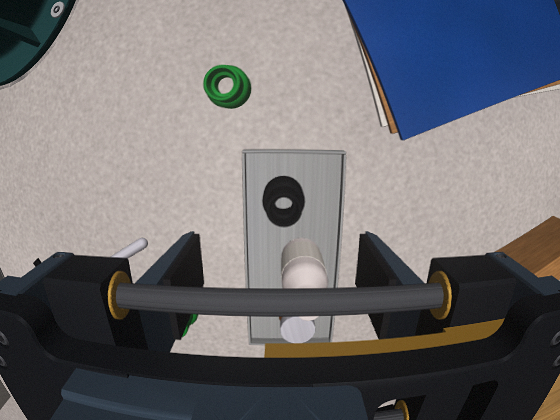

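Wrist view: the wide cup is the dark blob spanning x 263–304, y 176–227, with its centre hole at (284,203). The jaws are aligned across the tray. Lotion is clear at (300,270).

```bash
cat >> h.py <<'E'
def outline(pos,D,zb=3):
    a=np.linspace(0,2*np.pi,72)
    return np.array([(pos[0]+R*np.cos(k),pos[1]+R*np.sin(k),z) for R,z in((D[0]/2,zb),(D[0]/2,zb+31),(D[1]/2,zb+31),(D[1]/2,zb+61)) for k in a])
def fitcup(im,c,guess,D,box,thr=60):
    L=max(comp(im,box,thr),key=lambda q:q[0][4])[0]
    obs=np.array([L[0]+box[0]-.5,L[1]+box[1]-.5,L[0]+L[2]+box[0]-.5,L[1]+L[3]+box[1]-.5])
    from scipy.optimize import least_squares
    def f(p):
        q=np.array([wproj(c,x) for x in outline(p,D)]);return np.r_[q.min(0),q.max(0)]-obs
    s=least_squares(f,guess,diff_step=1e-3);return s.x,s.fun,obs
E
python3 - <<'E'
from h import *
im=cv2.imread("pics/w1.png");c=viewer.calibration("wrist")
for t in(50,60,80):print(fitcup(im,c,(402,289),(44,34),(246,165,335,236),t))
print(plane(*wray(c,(284,203)),64))
print("tray edges", [plane(*wray(c,p),16) for p in((243,151),(344,151),(248,342))])
E
```

```text
(array([404.9 , 291.73]), array([-1.13, -1.  ,  1.13,  0.93]), array([262.5, 175.5, 303.5, 225.5]))
(array([404.9 , 291.73]), array([-1.13, -1.  ,  1.13,  0.93]), array([262.5, 175.5, 303.5, 225.5]))
(array([405.57, 292.07]), array([-0.62, -0.51,  0.62,  0.48]), array([262.5, 175.5, 304.5, 226.5]))
[399.48 293.9   64.  ]
tray edges [array([345.87, 265.59,  16.  ]), array([374.96, 367.39,  16.  ]), array([579.1 , 194.26,  16.  ])]
```

>>> step_arm(
  increments=[
    [0.015, 0.003, 0.002, 0, 0, 0],
    [0.035, 0.006, 0.0043, 0, 0, 0],
    [0.06, 0.006, 0.0043, 0, 0, 0],
    [0.085, 0.006, 0.0043, 0, 0, 0],
    [0.105, 0.006, 0.0043, 0, 0, 0],
    [0.125, 0.006, 0.0043, 0, 0, 0],
    [0.138, 0.006, 0.0043, 0, 0, 0],
    [0.147, 0.006, 0.0043, 0, 0, 0],
    [0.147, 0.006, 0.0043, 0, 0, 0],
    [0.147, 0.006, 0.0043, 0, 0, 0],
  ],
)

```text
clock: 1.98
ee_pos: [404.5, 293.8, 36.5]
tool_rot: [[-0.001, 0.28, 0.96], [-0.001, 0.96, -0.28], [-1.0, -0.001, -0.001]]
contact_force: [-0.3, 0.2, 0.1]
gripper_width: 1.001
```

Run:
```python
from h import *
c=viewer.calibration("wrist");s=r.state();print(s["clock"],s["ee_pos"],s["contact_force"])
im=viewer.camera("wrist")[:,:,::-1];cv2.imwrite("pics/w2.png",im)
```

```text
1.9833 [404.54 293.83  36.54] [-0.26  0.25  0.1 ]
```

View pics/w2.png

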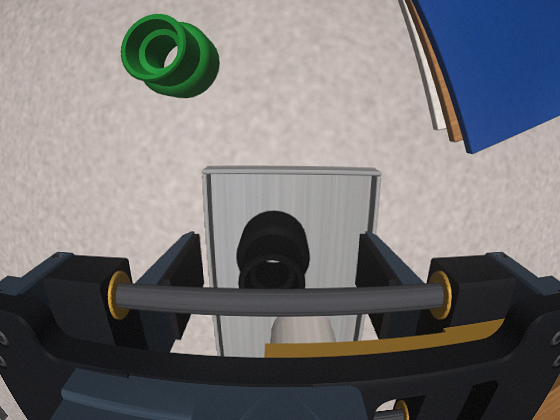

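The wide cup's neck at (273,272) stands between the fingers, about 2 mm off centre. I'll correct that and grip.

>>> step_arm(
  increments=[
    [0.001, -0.002, 0.001, 0, 0, 0],
    [0.001, -0.002, 0.001, 0, 0, 0],
  ],
)

```text
clock: 2.2
ee_pos: [405.7, 292.0, 36.8]
tool_rot: [[0.001, 0.28, 0.96], [0.0, 0.96, -0.28], [-1.0, 0.0, 0.001]]
contact_force: [-0.0, 0.2, -0.7]
gripper_width: 1.0
```

>>> step_arm(
  increments=[
    [0, 0, 0, 0, 0, 0],
    [0, 0, 0, 0, 0, 0],
    [0, 0, 0, 0, 0, 0],
    [0, 0, 0, 0, 0, 0],
    [0, 0, 0, 0, 0, 0],
    [0, 0, 0, 0, 0, 0],
    [0, 0, 0, 0, 0, 0],
    [0, 0, 0, 0, 0, 0],
  ],
  grip=-1,
)

```text
clock: 2.87
ee_pos: [405.8, 291.9, 36.8]
tool_rot: [[0.001, 0.28, 0.96], [0.0, 0.96, -0.28], [-1.0, 0.0, 0.001]]
contact_force: [0.1, 0.2, 0.3]
gripper_width: 0.446
```

>>> step_arm(
  increments=[
    [0, 0, 0, 0, 0, 0],
    [0, 0, 0, 0, 0, 0],
    [0, 0, 0, 0, 0, 0],
    [0, 0, 0, 0, 0, 0],
  ],
)

```text
clock: 3.2
ee_pos: [405.7, 291.9, 36.8]
tool_rot: [[0.001, 0.28, 0.96], [0.0, 0.96, -0.28], [-1.0, 0.0, 0.001]]
contact_force: [-0.3, -1.1, 0.1]
gripper_width: 0.367
```

>>> step_arm(
  increments=[
    [-0.015, 0, 0, 0, 0, 0],
    [-0.045, 0, 0, 0, 0, 0],
    [-0.08, 0, 0, 0, 0, 0],
    [-0.12, 0, 0, 0, 0, 0],
    [-0.15, 0, 0, 0, 0, 0],
    [-0.18, 0, 0, 0, 0, 0],
    [-0.21, 0, 0, 0, 0, 0],
    [-0.24, 0, 0, 0, 0, 0],
    [-0.26, 0, 0, 0, 0, 0],
    [-0.26, 0, 0, 0, 0, 0],
  ],
)

```text
clock: 4.03
ee_pos: [406.9, 292.9, 301.2]
tool_rot: [[0.006, 0.28, 0.96], [0.004, 0.96, -0.28], [-1.0, 0.005, 0.005]]
contact_force: [1.1, 0.7, 0.5]
gripper_width: 0.37
```

Cup gripped (width 0.37, about 34 mm). Next: look at the spigots from above, in two views.

>>> step_arm(
  increments=[
    [-0.01, -0.02, 0.02, 0, 0, 0],
    [-0.02, -0.045, 0.045, 0, 0, 0],
    [-0.04, -0.07, 0.07, 0, 0, 0],
    [-0.055, -0.1, 0.1, 0, 0, 0],
    [-0.07, -0.125, 0.13, 0, 0, 0],
    [-0.085, -0.15, 0.16, 0, 0, 0],
    [-0.1, -0.175, 0.19, 0, 0, 0],
    [-0.1, -0.195, 0.21, 0, 0, 0],
    [-0.1, -0.21, 0.22, 0, 0, 0],
    [-0.1, -0.21, 0.22, 0, 0, 0],
  ],
)

```text
clock: 4.87
ee_pos: [559.6, 26.5, 400.3]
tool_rot: [[0.005, 0.282, 0.959], [0.003, 0.959, -0.282], [-1.0, 0.004, 0.004]]
contact_force: [-0.1, -0.4, -0.5]
gripper_width: 0.365
```

>>> step_arm(
  increments=[
    [0, 0, 0, 0, 0, 0],
    [0, 0, 0, 0, 0, 0],
    [0, 0, 0, 0, 0, 0],
  ],
)

```text
clock: 5.12
ee_pos: [559.2, 27.1, 399.8]
tool_rot: [[0.005, 0.282, 0.959], [0.003, 0.959, -0.282], [-1.0, 0.004, 0.004]]
contact_force: [-0.3, 0.2, -0.0]
gripper_width: 0.366
```

Run:
```python
from h import *
import pickle
c=viewer.calibration("wrist");s=r.state();print(s["clock"],s["ee_pos"],s["qvel"],s["joint_positions"])
im=viewer.camera("wrist")[:,:,::-1];cv2.imwrite("pics/a.png",im);pickle.dump(c,open("a.pkl","wb"))
for p in((602,44,192),(567,-56,173)):print(wproj(c,p))
```

```text
5.1167 [559.25  27.12 399.75] [ 0.01 -0.01 -0.   -0.    0.   -0.  ] [ 0.01 -0.02  1.86  0.    1.3  -1.28]
[301.   213.62]
[217.18 205.3 ]
```

>>> step_arm(
  increments=[
    [0, 0, 0.02, 0, 0, 0],
    [0, 0, 0.05, 0, 0, 0],
    [0, 0, 0.08, 0, 0, 0],
    [0, 0, 0.1, 0, 0, 0],
    [0, 0, 0.1, 0, 0, 0],
    [0, 0, 0.1, 0, 0, 0],
    [0, 0, 0.1, 0, 0, 0],
  ],
)

```text
clock: 5.75
ee_pos: [654.6, -0.2, 400.1]
tool_rot: [[0.004, 0.281, 0.96], [0.003, 0.96, -0.281], [-1.0, 0.004, 0.003]]
contact_force: [-0.2, -0.2, -0.7]
gripper_width: 0.366
```

Run:
```python
from h import *
import pickle
c=viewer.calibration("wrist");s=r.state();print(s["clock"],s["ee_pos"],s["qvel"])
im=viewer.camera("wrist")[:,:,::-1];cv2.imwrite("pics/b.png",im);pickle.dump(c,open("b.pkl","wb"))
a=cv2.imread("pics/a.png");ca=pickle.load(open("a.pkl","rb"))
out=[]
for i,cc in((a,ca),(im,c)):
    q=wproj(cc,(585,-6,182)).astype(int);print(q);x,y=max(q[0]-100,0),max(q[1]-75,0);print("crop origin",x,y)
    out.append(cv2.resize(np.ascontiguousarray(i[y:y+150,x:x+200]),(800,600) if 0 else (790,592),interpolation=cv2.INTER_CUBIC))
cv2.imwrite("pics/ac.png",out[0]);cv2.imwrite("pics/bc.png",out[1])
```

```text
5.75 [654.59  -0.15 400.13] [-0.   -0.01  0.01 -0.   -0.   -0.  ]
[258 209]
crop origin 158 134
[256 129]
crop origin 156 54
```

View pics/ac.png

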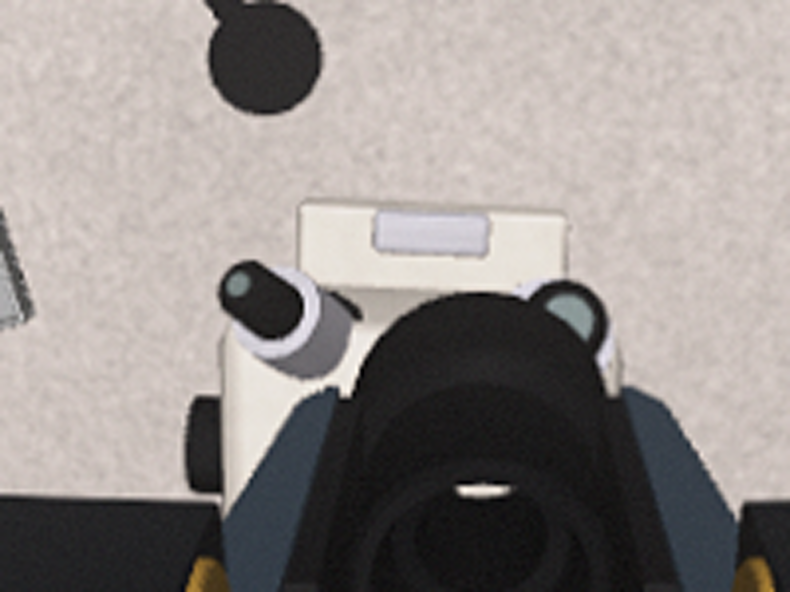

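View pics/bc.png

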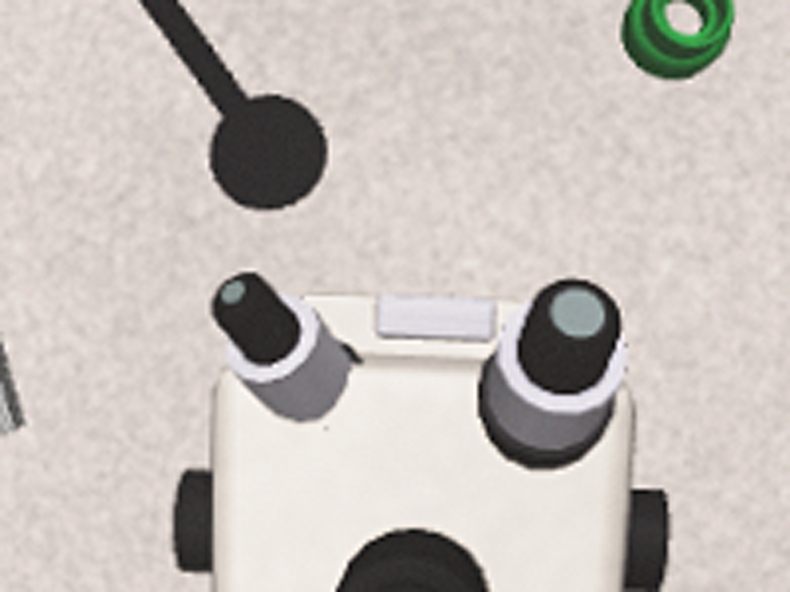

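View a (seen past the held cup): slim glass tip at crop (238,286), wide at (569,316), partly clear of the cup. View b: slim tip at (233,292) and wide tip at (578,313), both unobstructed. I'll segment the dark tapers and glass tips.

```bash
cat > m.py <<'E'
from h import *
import pickle
f=3.95;V={n:(cv2.imread(f"pics/{n}.png"),pickle.load(open(f"{n}.pkl","rb")),np.array(o)) for n,o in(("a",(158,134)),("b",(156,54)))}
def blob(im,p,kind,rad=22):
    x,y=int(p[0]),int(p[1]);w=im[y-rad:y+rad,x-rad:x+rad].astype(int);g=w.max(2)
    m=(g<75) if kind=="dark" else (g>95)&(g<175)&(w[...,1]-w[...,2]>8)
    n,l,s,c=cv2.connectedComponentsWithStats(m.astype(np.uint8))
    i=min((i for i in range(1,n) if s[i,4]>4),key=lambda i:np.min(np.hypot(*(np.argwhere(l==i)-rad).T)))
    return c[i]+[x-rad,y-rad],s[i,4]
c2=lambda v,p:np.array(p)/f+V[v][2]-.5+.5/f
R={}
for n,pa,pb,da,db in(("wide",(569,316),(578,313),None,(565,360)),("slim",(238,286),(233,292),(270,305),(270,330))):
    ta,na=blob(V["a"][0],c2("a",pa),"g");tb,nb=blob(V["b"][0],c2("b",pb),"g")
    X,e=tri([wray(V["a"][1],ta),wray(V["b"][1],tb)]);print(n,"glass px",ta,na,tb,nb,"tip",X,e)
    for v,d in(("a",da),("b",db)):
        if d:
            q,k=blob(V[v][0],c2(v,d),"dark",18);print(" dark",v,q,k);R[n,v]=(ta if v=="a" else tb,q)
    R[n]=X
P=lambda v,p,z:plane(*wray(V[v][1],c2(v,p)),z)
A,B=P("a",(301,203),22),P("a",(567,212),22);print("foot",A,B,np.linalg.norm(A-B))
h=(B-A)[:2];h/=np.linalg.norm(h);print("head y dir",h,"yaw",np.degrees(np.arctan2(h[1],h[0]))-90)
A,B=P("b",(193,520),100),P("b",(650,538),100);print("knobs",A,B,np.linalg.norm(A-B),np.degrees(np.arctan2(*(B-A)[[1,0]]))-90)
pickle.dump(R,open("R.pkl","wb"))
for k in R:
    if isinstance(k,tuple):
        n,v=k;t,q=R[k];best=[]
        lean=np.radians(29 if n=="wide" else 38)
        for az in np.arange(90,271,1):
            a=np.radians(az);ax=np.array([np.sin(lean)*np.cos(a),np.sin(lean)*np.sin(a),np.cos(lean)])
            p=wproj(V[v][1],R[n]-29*ax)-wproj(V[v][1],R[n]);d=q-t
            best.append((abs(np.arctan2(p[0]*d[1]-p[1]*d[0],p@d)),az))
        print(k,"axis azimuth",min(best))
# slim two-plane
(o,d0),(_,d1)=[wray(V["a"][1],x) for x in R["slim","a"]];n1=np.cross(d0,d1)
(o,d0),(_,d1)=[wray(V["b"][1],x) for x in R["slim","b"]];n2=np.cross(d0,d1)
ax=np.cross(n1,n2);ax/=np.linalg.norm(ax)*np.sign(ax[2]);print("slim 2-view axis",ax,np.degrees(np.arccos(ax[2])))
E
python3 m.py
```

```text
wide glass px [302.73 212.9 ] 71 [301.8  132.89] 122 tip [604.74  45.22 181.35] [1.0052548039034028, 1.005254803903394]
 dark b [298.74 141.38] 421
slim glass px [218.   205.38] 21 [214.39 127.57] 23 tip [567.71 -55.66 171.3 ] [0.21134310860011576, 0.21134310860008876]
 dark a [224.37 210.21] 260
 dark b [220.97 135.06] 305
foot [572.37 -55.89  22.  ] [609.25  54.54  22.  ] 116.43237963653657
head y dir [0.32 0.95] yaw -18.468943713337183
knobs [ 642.61 -111.22  100.  ] [698.39  52.85 100.  ] 173.2986117295141 -18.775971585650552
('wide', 'b') axis azimuth (np.float64(0.008648196086498586), np.int64(154))
('slim', 'a') axis azimuth (np.float64(0.006598426694340454), np.int64(189))
('slim', 'b') axis azimuth (np.float64(0.005567473738554913), np.int64(192))
slim 2-view axis [-0.66 -0.16  0.74] 42.610577552225834
```

>>> step_arm(
  increments=[
    [0.01, 0.02, 0.005, 0, 0, 0],
    [0.03, 0.05, 0.01, 0, 0, 0],
    [0.05, 0.08, 0.01, 0, 0, 0],
    [0.05, 0.1, 0.01, 0, 0, 0],
    [0.05, 0.1, 0.01, 0, 0, 0],
    [0.05, 0.1, 0.01, 0, 0, 0],
    [0.05, 0.1, 0.01, 0, 0, 0],
  ],
)

```text
clock: 6.38
ee_pos: [692.0, 93.0, 351.6]
tool_rot: [[0.006, 0.28, 0.96], [0.003, 0.96, -0.28], [-1.0, 0.005, 0.004]]
contact_force: [-0.9, 0.2, -1.3]
gripper_width: 0.368
```

```bash
cat > snap.py <<'E'
import sys,pickle
from h import *
n=sys.argv[1];c=viewer.calibration("wrist");s=r.state();im=viewer.camera("wrist")[:,:,::-1]
cv2.imwrite(f"pics/{n}.png",im);pickle.dump(c,open(n+".pkl","wb"));print(s["clock"],s["ee_pos"],np.abs(s["qvel"]).max())
for p in((602,44,190),(567.7,-55.7,171.3)):print(wproj(c,p))
E
python3 snap.py c
```

```text
6.3833 [691.95  93.04 351.63] 0.013754959360483161
[207.13 124.67]
[123.19 125.39]
```

>>> step_arm(
  increments=[
    [0, -0.03, 0, 0, 0, 0],
    [0, -0.065, 0, 0, 0, 0],
    [0, -0.1, 0, 0, 0, 0],
    [0, -0.13, 0, 0, 0, 0],
    [0, -0.15, 0, 0, 0, 0],
    [0, -0.16, 0, 0, 0, 0],
    [0, -0.16, 0, 0, 0, 0],
    [0, -0.16, 0, 0, 0, 0],
  ],
)

```text
clock: 7.1
ee_pos: [647.1, -61.1, 351.4]
tool_rot: [[0.006, 0.282, 0.959], [0.003, 0.959, -0.282], [-1.0, 0.005, 0.005]]
contact_force: [0.3, 0.6, -0.5]
gripper_width: 0.363
```

```bash
python3 snap.py d
python3 - <<'E'
from h import *
import pickle
o=[]
for n in "cd":
    c=pickle.load(open(n+".pkl","rb"));im=cv2.imread(f"pics/{n}.png")
    for p in((604,43,183),(572,-55,165)):
        q=wproj(c,p).astype(int);x,y=q[0]-33,q[1]-25;print(n,"origin",x,y)
        o.append(cv2.resize(im[y:y+50,x:x+66],(396,300),interpolation=cv2.INTER_CUBIC))
cv2.imwrite("pics/cd.png",np.vstack([np.hstack(o[:2]),np.hstack(o[2:])]))
E
```

```text
7.1 [647.11 -61.05 351.44] 0.022264296207563546
[363.14 124.87]
[261.42 118.22]
c origin 175 101
c origin 94 103
d origin 328 101
d origin 230 96
```

View pics/cd.png

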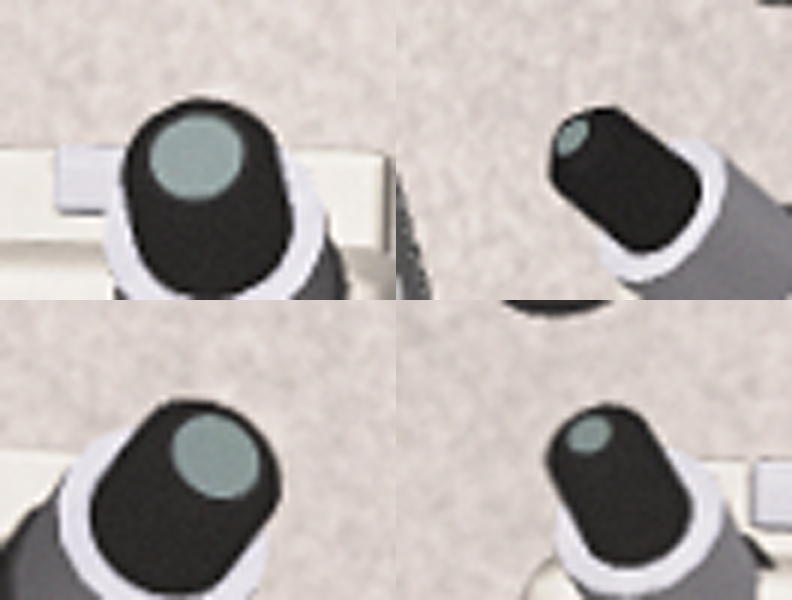

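Both spigots are clear in both views: wide glass at crop c (197,157) and d (216,157), slim at c (176,137) and d (193,135). Triangulating tips and axes.

```bash
cat > m2.py <<'E'
from m import blob
from h import *
import pickle
g={"wide":{"b":(302,133),"c":(208,127),"d":(364,127)},"slim":{"b":(214.5,127.6),"c":(123.3,125.8),"d":(262.2,118.5)}}
for n in g:
    rays=[];N=[];cs={}
    for v in "bcd":
        im=cv2.imread(f"pics/{v}.png");c=cs[v]=pickle.load(open(v+".pkl","rb"))
        t,k=blob(im,g[n][v],"g",12);rays.append(wray(c,t))
        x,y=t.round().astype(int);R=34;w=im[y-R:y+R,x-R:x+R].max(2)
        nn,l,s,ce=cv2.connectedComponentsWithStats((w<62).astype(np.uint8))
        ii=l[R-12:R+12,R-12:R+12];i=np.bincount(ii[ii>0]).argmax()
        ct=max(cv2.findContours((l==i).astype(np.uint8),0,1)[0],key=cv2.contourArea);mm=cv2.moments(cv2.convexHull(ct))
        q=np.array([mm["m10"],mm["m01"]])/mm["m00"]+[x-R,y-R]
        print(n,v,"glass",t,k,"dark",q,s[i,4])
        d0=rays[-1][1];d1=wray(c,q)[1];m=np.cross(d0,d1);N.append(m/np.linalg.norm(d0)/np.linalg.norm(d1))
    X,e=tri(rays);ax=np.linalg.svd(np.array(N))[2][-1];ax*=np.sign(ax[2])
    print(n,"tip",X,np.array(e),"axis",ax,"lean",np.degrees(np.arccos(ax[2])),"az",np.degrees(np.arctan2(ax[1],ax[0])),"resid",np.array(N)@ax,"shoulder",X-29*ax)
E
python3 m2.py | grep -v "axis azi"
```

```text
wide glass px [302.73 212.9 ] 71 [301.8  132.89] 122 tip [604.74  45.22 181.35] [1.0052548039034028, 1.005254803903394]
 dark b [298.74 141.38] 421
slim glass px [218.   205.38] 21 [214.39 127.57] 23 tip [567.71 -55.66 171.3 ] [0.21134310860011576, 0.21134310860008876]
 dark a [224.37 210.21] 260
 dark b [220.97 135.06] 305
foot [572.37 -55.89  22.  ] [609.25  54.54  22.  ] 116.43237963653657
head y dir [0.32 0.95] yaw -18.468943713337183
knobs [ 642.61 -111.22  100.  ] [698.39  52.85 100.  ] 173.2986117295141 -18.775971585650552
slim 2-view axis [-0.66 -0.16  0.74] 42.610577552225834
wide b glass [301.8  132.89] 122 dark [299.57 138.92] 417
wide c glass [207.29 126.89] 157 dark [209.08 133.79] 516
wide d glass [363.5  126.56] 147 dark [358.18 133.62] 554
wide tip [603.97  43.69 190.65] [0.08 0.32 0.24] axis [-0.42  0.21  0.88] lean 28.159107785440025 az 153.10215232232275 resid [ 0. -0. -0.] shoulder [616.17  37.5  165.08]
slim b glass [214.39 127.57] 23 dark [220.42 134.57] 296
slim c glass [123. 125.] 19 dark [131.72 132.52] 369
slim d glass [261.78 117.96] 27 dark [266.7  126.68] 382
slim tip [567.54 -55.34 172.55] [0.32 0.23 0.14] axis [-0.64 -0.12  0.76] lean 40.47665117731424 az -169.60307596855202 resid [-0.  0.  0.] shoulder [586.05 -51.94 150.5 ]
```

Consistent: spigot separation is 94.4 mm (given 95), leans are 28.2° and 40.5° (given 29 and 38), head yaw about −18.6°. I'll use the given leans with the measured azimuths.

```bash
cat > go.py <<'E'
from h import *
from scipy.spatial.transform import Rotation as Ro
S={"wide":((603.97,43.69,190.65),29,153.5),"slim":((567.54,-55.34,172.55),38.5,-169.8)}
def axis(n):
    t,l,a=S[n];l,a=np.radians([l,a]);ax=np.array([np.sin(l)*np.cos(a),np.sin(l)*np.sin(a),np.cos(l)])
    return np.array(t)-29*ax,ax
def inc(pos,R):
    s=r.state();C=s["tool_rot"];print("from",s["clock"],s["ee_pos"],"shift m",(C.T@(pos-s["ee_pos"])/1000).round(4),"turn deg",np.degrees(Ro.from_matrix(C.T@R).as_rotvec()).round(2))
def target(n,h,yref):
    sh,ax=axis(n);x=-ax;y=np.array(yref)-x*(x@np.array(yref));y/=np.linalg.norm(y)
    return sh+ax*h,np.c_[x,y,np.cross(x,y)]
E
python3 - <<'E'
from go import *
print(axis("wide"));p,R=target("wide",33.8+60,(.28,.96,0));print(p);inc(p,R)
E
```

```text
(array([616.55,  37.42, 165.29]), array([-0.43,  0.22,  0.87]))
[575.86  57.71 247.33]
from 7.15 [647.28 -60.37 351.27] shift m [ 0.1   0.09 -0.1 ] turn deg [  1.09 -28.31  -5.1 ]
```

>>> step_arm(
  increments=[
    [0, 0.015, -0.015, 0, -4, -1],
    [0, 0.03, -0.035, 0, -8, -1.5],
    [0, 0.05, -0.055, 0.4, -12, -2],
    [0.01, 0.07, -0.08, 0.6, -17, -3],
    [0.03, 0.09, -0.1, 0.8, -22, -4],
    [0.05, 0.09, -0.1, 1, -26, -5],
    [0.075, 0.09, -0.1, 1.1, -28.3, -5.1],
    [0.09, 0.09, -0.1, 1.1, -28.3, -5.1],
    [0.1, 0.09, -0.1, 1.1, -28.3, -5.1],
    [0.1, 0.09, -0.1, 1.1, -28.3, -5.1],
  ],
)

```text
clock: 7.98
ee_pos: [576.5, 55.2, 249.3]
tool_rot: [[0.431, 0.318, 0.844], [-0.216, 0.945, -0.245], [-0.876, -0.077, 0.476]]
contact_force: [-0.3, -0.4, -0.5]
gripper_width: 0.366
```

>>> step_arm(
  increments=[
    [0, 0, 0, 0, 0, 0],
    [0, 0, 0, 0, 0, 0],
    [0, 0, 0, 0, 0, 0],
  ],
)

```text
clock: 8.23
ee_pos: [577.3, 55.3, 250.5]
tool_rot: [[0.433, 0.318, 0.844], [-0.216, 0.945, -0.246], [-0.875, -0.076, 0.477]]
contact_force: [-0.1, 0.2, -0.6]
gripper_width: 0.363
```

Run:
```python
from go import *
p,R=target("wide",33.8+60,(.28,.96,0));inc(p,R);s=r.state();print(s["contact_force"],s["gripper_width"],s["joint_positions"])
c=viewer.calibration("wrist");im=viewer.camera("wrist")[:,:,::-1];sc=viewer.camera("scene")[:,:,::-1]
sh,ax=axis("wide");print("tip px",wproj(c,sh+29*ax))
cv2.imwrite("pics/e.png",np.hstack([cv2.resize(im[100:400,100:460],(396,330)),cv2.resize(sc[130:280,200:380],(396,330),interpolation=cv2.INTER_CUBIC)]))
```

```text
from 8.2333 [577.31  55.3  250.48] shift m [ 0.  0. -0.] turn deg [ 0.04 -0.09 -0.01]
[-0.14  0.23 -0.59] 0.36298887158580784 [ 0.19  0.01  2.18 -0.54  0.61 -0.68]
tip px [280.65 218.67]
```

View pics/e.png

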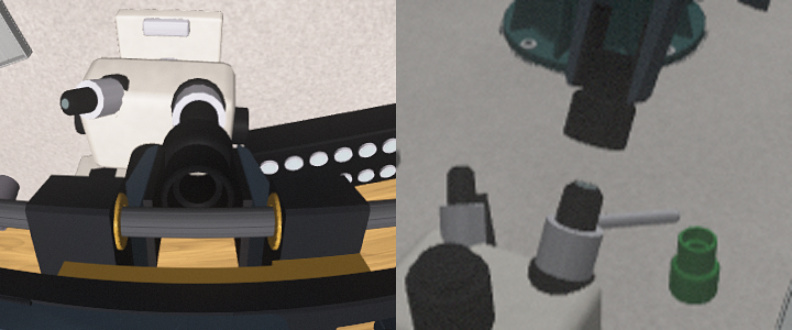

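The cup axis lines up with the wide spigot in both views (scene crop: cup mouth at (600,140), tip at (585,185)). The rounding left a 3–4 mm residual, so I'll correct that and approach.

>>> step_arm(
  increments=[
    [0.001, 0.001, -0.002, 0, 0, 0],
    [0.0016, 0.002, -0.0033, 0, 0, 0],
    [0.0016, 0.002, -0.0033, 0, 0, 0],
    [0.0016, 0.002, -0.0033, 0, 0, 0],
  ],
)

```text
clock: 8.67
ee_pos: [575.6, 57.6, 247.1]
tool_rot: [[0.432, 0.318, 0.844], [-0.216, 0.945, -0.246], [-0.875, -0.076, 0.477]]
contact_force: [-0.5, 0.8, -0.4]
gripper_width: 0.365
```

```bash
sed -i 's/precision=2/precision=4/' h.py
python3 - <<'E'
from go import *
p,R=target("wide",33.8+60,(.28,.96,0));inc(p,R)
E
```

```text
from 8.6667 [575.578   57.5677 247.1209] shift m [-0.0001  0.0002  0.0003] turn deg [ 0.04 -0.1  -0.  ]
```

>>> step_arm(
  increments=[
    [0.008, 0, 0, 0, 0, 0],
    [0.016, 0, 0, 0, 0, 0],
    [0.024, 0, 0, 0, 0, 0],
    [0.03, 0, 0, 0, 0, 0],
    [0.035, 0, 0, 0, 0, 0],
    [0.04, 0, 0, 0, 0, 0],
    [0.044, 0, 0, 0, 0, 0],
    [0.046, 0, 0, 0, 0, 0],
    [0.046, 0, 0, 0, 0, 0],
  ],
)

```text
clock: 9.42
ee_pos: [595.5, 47.5, 206.4]
tool_rot: [[0.432, 0.318, 0.844], [-0.216, 0.945, -0.246], [-0.876, -0.076, 0.477]]
contact_force: [0.4, -0.7, -1.0]
gripper_width: 0.367
```

>>> step_arm(
  increments=[
    [0.002, 0, 0, 0, 0, 0],
    [0.004, 0, 0, 0, 0, 0],
    [0.006, 0, 0, 0, 0, 0],
    [0.006, 0, 0, 0, 0, 0],
  ],
)

```text
clock: 9.75
ee_pos: [598.0, 46.1, 200.8]
tool_rot: [[0.432, 0.318, 0.844], [-0.216, 0.945, -0.245], [-0.876, -0.077, 0.477]]
contact_force: [-0.7, -2.7, -1.6]
gripper_width: 0.368
```

>>> step_arm(
  increments=[
    [0.001, 0, 0, 0, 0, 0],
    [0.002, 0, 0, 0, 0, 0],
    [0.003, 0, 0, 0, 0, 0],
    [0.003, 0, 0, 0, 0, 0],
  ],
)

```text
clock: 10.08
ee_pos: [599.3, 45.3, 198.1]
tool_rot: [[0.431, 0.318, 0.844], [-0.216, 0.945, -0.245], [-0.876, -0.077, 0.476]]
contact_force: [-0.3, -4.1, -0.9]
gripper_width: 0.362
```

>>> step_arm(
  increments=[
    [0, -0.0007, 0, 0, 0, 0],
    [0, -0.0007, 0, 0, 0, 0],
    [0.001, -0.0007, 0, 0, 0, 0],
    [0.002, -0.0007, 0, 0, 0, 0],
    [0.002, -0.0007, 0, 0, 0, 0],
  ],
)

```text
clock: 10.5
ee_pos: [600.0, 44.4, 196.3]
tool_rot: [[0.432, 0.318, 0.844], [-0.216, 0.945, -0.245], [-0.876, -0.076, 0.477]]
contact_force: [0.6, 3.4, -0.8]
gripper_width: 0.365
```

>>> step_arm(
  increments=[
    [0.001, 0, 0, 0, 0, 0],
    [0.002, 0, 0, 0, 0, 0],
    [0.002, 0, 0, 0, 0, 0],
  ],
)

```text
clock: 10.75
ee_pos: [601.1, 44.2, 194.9]
tool_rot: [[0.432, 0.318, 0.844], [-0.216, 0.945, -0.245], [-0.876, -0.076, 0.477]]
contact_force: [-8.1, 6.3, 9.2]
gripper_width: 0.369
```

>>> step_arm(
  increments=[
    [0.001, 0.0003, 0, 0, 0, 0],
    [0.002, 0.0004, 0, 0, 0, 0],
    [0.003, 0.0004, 0, 0, 0, 0],
    [0.003, 0.0004, 0, 0, 0, 0],
  ],
)

```text
clock: 11.08
ee_pos: [602.6, 43.8, 193.6]
tool_rot: [[0.433, 0.318, 0.843], [-0.217, 0.945, -0.245], [-0.875, -0.077, 0.478]]
contact_force: [-20.8, 4.8, 28.0]
gripper_width: 0.367
```

>>> step_arm(
  increments=[
    [0.001, 0, 0, 0, 0, 0],
    [0.002, 0, 0, 0, 0, 0],
    [0.002, 0, 0, 0, 0, 0],
  ],
)

```text
clock: 11.33
ee_pos: [603.1, 43.5, 193.3]
tool_rot: [[0.433, 0.32, 0.843], [-0.218, 0.944, -0.246], [-0.875, -0.077, 0.478]]
contact_force: [-29.7, 10.0, 35.8]
gripper_width: 0.366
```

Axial force is about 46 N against a rigid stop, which should mean it is home. Releasing and backing off to check.

>>> step_arm(
  increments=[
    [-0.001, 0, 0, 0, 0, 0],
    [-0.001, 0, 0, 0, 0, 0],
    [-0.001, 0, 0, 0, 0, 0],
  ],
)

```text
clock: 11.58
ee_pos: [602.6, 43.7, 194.2]
tool_rot: [[0.433, 0.32, 0.843], [-0.218, 0.944, -0.246], [-0.875, -0.077, 0.478]]
contact_force: [-3.1, 2.4, 3.2]
gripper_width: 0.364
```

>>> step_arm(
  increments=[
    [0, 0, 0, 0, 0, 0],
    [0, 0, 0, 0, 0, 0],
    [0, 0, 0, 0, 0, 0],
    [0, 0, 0, 0, 0, 0],
    [0, 0, 0, 0, 0, 0],
    [0, 0, 0, 0, 0, 0],
  ],
  grip=0.6,
)

```text
clock: 12.08
ee_pos: [602.6, 43.6, 194.0]
tool_rot: [[0.433, 0.32, 0.843], [-0.218, 0.944, -0.246], [-0.875, -0.077, 0.478]]
contact_force: [-0.1, -0.6, -0.5]
gripper_width: 0.772
```

>>> step_arm(
  increments=[
    [-0.01, 0, 0, 0, 0, 0],
    [-0.03, 0, 0, 0, 0, 0],
    [-0.06, 0, 0, 0, 0, 0],
    [-0.09, 0, 0, 0, 0, 0],
    [-0.12, 0, 0, 0, 0, 0],
    [-0.15, 0, 0, 0, 0, 0],
    [-0.15, 0, 0, 0, 0, 0],
    [-0.15, 0, 0, 0, 0, 0],
  ],
)

```text
clock: 12.75
ee_pos: [537.7, 76.9, 327.4]
tool_rot: [[0.436, 0.319, 0.842], [-0.217, 0.945, -0.246], [-0.874, -0.075, 0.481]]
contact_force: [-0.2, 0.3, -0.3]
gripper_width: 0.799
```

Run:
```python
from go import *
import pickle
s=r.state();print(s["clock"],s["ee_pos"],s["contact_force"],s["gripper_width"])
c=viewer.calibration("wrist");im=viewer.camera("wrist")[:,:,::-1];sc=viewer.camera("scene")[:,:,::-1];cs=viewer.calibration("scene")
cv2.imwrite("pics/f_w.png",im);cv2.imwrite("pics/f_s.png",sc);pickle.dump(c,open("f.pkl","wb"))
sh,ax=axis("wide")
for h in(0,31,61):print(h,wproj(c,sh+h*ax),proj(cs,sh+h*ax))
q=wproj(c,sh+40*ax).astype(int);x,y=max(q[0]-60,0),max(q[1]-60,0);print(x,y)
cv2.imwrite("pics/f.png",np.hstack([cv2.resize(im[y:y+120,x:x+120],(400,400),interpolation=cv2.INTER_CUBIC),cv2.resize(sc[160:260,205:305],(400,400),interpolation=cv2.INTER_CUBIC)]))
```

```text
12.75 [537.6964  76.9275 327.4096] [-0.1514  0.2609 -0.3244] 0.7990468454227349
0 [278.3419 187.906 ] (np.float64(280.2297952932129), np.float64(232.9486750791298))
31 [278.2869 194.3331] (np.float64(285.3320606210814), np.float64(213.9882159671781))
61 [278.2235 201.7712] (np.float64(290.3836228443451), np.float64(195.21617397584464))
218 136
```

View pics/f.png

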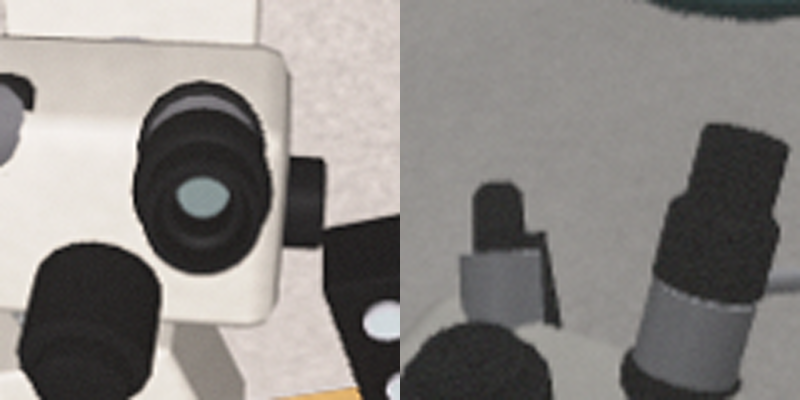

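The cup is on: in the scene crop its collar meets the tube at about (700,293), with a thin dotted light line at the seam. I'll check the seam numerically for a residual gap.

Run:
```python
from go import *
cs=viewer.calibration("scene");sh,ax=axis("wide")
o=np.array(proj(cs,sh));u=(np.array(proj(cs,sh-40*ax))-o);k=np.linalg.norm(u)/40;u/=np.linalg.norm(u);v=np.array([-u[1],u[0]]);print("px/mm",k)
a=np.arange(-4,10,.5)
print(a.tolist())
for n in("scene0","f_s"):
    im=cv2.imread(f"pics/{n}.png").max(2).astype(np.float32)
    for off in(-6,-3,0,3,6):
        P=(o+v*off+a[:,None]*u).astype(np.float32)
        print(n,off,cv2.remap(im,P[:,0].copy(),P[:,1].copy(),cv2.INTER_LINEAR).ravel().astype(int).tolist())
# neck top: silhouettes lengths along axis
im=cv2.imread("pics/f_s.png").max(2).astype(np.float32)
a=np.arange(-62,-20,1)
P=(o+a[:,None]*u).astype(np.float32);print(cv2.remap(im,P[:,0].copy(),P[:,1].copy(),cv2.INTER_LINEAR).ravel().astype(int).tolist())
# predicted near-edge collar bottom / neck-top far edge for gap 0
d=cs["extrinsics"][:3,3]-sh;d-=ax*(d@ax);d/=np.linalg.norm(d)
for nm,h,R in(("shoulder near",0,21),("collar bottom near",0,22),("neck top far",61,-17),("ledge near",31,22)):print(nm,(np.array(proj(cs,sh+h*ax+R*d))-o)@u)
```

```text
px/mm 0.6170078928034123
[-4.0, -3.5, -3.0, -2.5, -2.0, -1.5, -1.0, -0.5, 0.0, 0.5, 1.0, 1.5, 2.0, 2.5, 3.0, 3.5, 4.0, 4.5, 5.0, 5.5, 6.0, 6.5, 7.0, 7.5, 8.0, 8.5, 9.0, 9.5]
scene0 -6 [47, 45, 44, 43, 44, 46, 48, 52, 80, 111, 124, 139, 124, 107, 101, 95, 94, 94, 93, 92, 92, 93, 93, 93, 92, 92, 92, 91]
scene0 -3 [44, 44, 45, 44, 43, 43, 44, 47, 53, 70, 100, 122, 129, 126, 110, 98, 99, 99, 97, 96, 96, 96, 96, 97, 95, 94, 94, 96]
scene0 0 [45, 46, 47, 45, 44, 45, 45, 45, 45, 72, 104, 123, 136, 126, 110, 103, 100, 100, 100, 101, 103, 103, 101, 100, 101, 101, 101, 101]
scene0 3 [44, 47, 46, 44, 44, 45, 47, 50, 62, 91, 116, 129, 134, 118, 106, 103, 101, 101, 102, 101, 100, 101, 101, 101, 101, 101, 100, 100]
scene0 6 [45, 47, 44, 41, 43, 45, 50, 58, 84, 114, 128, 136, 128, 112, 104, 101, 100, 100, 99, 99, 99, 102, 102, 101, 101, 102, 102, 101]
f_s -6 [41, 39, 41, 42, 43, 45, 44, 43, 46, 51, 69, 86, 95, 103, 100, 96, 93, 93, 92, 92, 93, 94, 95, 94, 93, 92, 91, 93]
f_s -3 [45, 45, 43, 42, 41, 42, 44, 45, 47, 57, 77, 98, 112, 118, 108, 99, 98, 97, 99, 100, 98, 96, 97, 98, 99, 99, 99, 98]
f_s 0 [41, 42, 46, 46, 46, 47, 48, 46, 44, 48, 55, 75, 95, 104, 106, 104, 104, 103, 102, 102, 103, 103, 102, 102, 102, 101, 100, 100]
f_s 3 [44, 43, 43, 42, 43, 43, 43, 42, 43, 48, 58, 79, 97, 103, 106, 104, 102, 102, 102, 101, 100, 101, 101, 101, 101, 101, 102, 102]
f_s 6 [46, 47, 46, 44, 44, 43, 44, 44, 51, 63, 80, 100, 108, 108, 105, 103, 103, 103, 103, 101, 100, 99, 99, 100, 100, 101, 101, 100]
[146, 145, 146, 146, 147, 148, 147, 146, 147, 145, 145, 145, 146, 147, 145, 145, 144, 146, 140, 105, 57, 47, 48, 46, 41, 46, 46, 45, 43, 46, 42, 46, 44, 44, 45, 44, 47, 46, 44, 40, 43, 45]
shoulder near 3.865041994885391
collar bottom near 4.056038918072846
neck top far -40.98612039914852
ledge near -16.28020556112009
```

The seam strip is at most 0.3 px, so any gap is about 0.5–1 mm at most, and that is inconclusive. As a check I'll press on the neck's end with the closed fingertips: if it is home, force rises with no motion.

>>> step_arm(
  increments=[
    [0, 0, 0, 0, 0, 0],
    [0, 0, 0, 0, 0, 0],
    [0, 0, 0, 0, 0, 0],
    [0, 0, 0, 0, 0, 0],
    [0, 0, 0, 0, 0, 0],
    [0, 0, 0, 0, 0, 0],
    [0, 0, 0, 0, 0, 0],
    [0, 0, 0, 0, 0, 0],
    [0, 0, 0, 0, 0, 0],
    [0, 0, 0, 0, 0, 0],
  ],
  grip=-1,
)

```text
clock: 13.68
ee_pos: [537.4, 76.3, 324.9]
tool_rot: [[0.432, 0.319, 0.843], [-0.218, 0.944, -0.246], [-0.875, -0.077, 0.478]]
contact_force: [0.7, 0.5, 0.3]
gripper_width: 0.102
```

>>> step_arm(
  increments=[
    [0.03, 0, 0, 0, 0, 0],
    [0.06, 0, 0, 0, 0, 0],
    [0.085, 0, 0, 0, 0, 0],
    [0.1, 0, 0, 0, 0, 0],
    [0.112, 0, 0, 0, 0, 0],
    [0.117, 0, 0, 0, 0, 0],
    [0.117, 0, 0, 0, 0, 0],
    [0.117, 0, 0, 0, 0, 0],
  ],
)

```text
clock: 14.35
ee_pos: [588.1, 50.9, 223.1]
tool_rot: [[0.433, 0.32, 0.843], [-0.218, 0.944, -0.246], [-0.875, -0.077, 0.478]]
contact_force: [0.2, -0.7, 0.6]
gripper_width: 0.005
```

>>> step_arm(
  increments=[
    [0.001, 0, 0, 0, 0, 0],
    [0.002, 0, 0, 0, 0, 0],
    [0.003, 0, 0, 0, 0, 0],
    [0.003, 0, 0, 0, 0, 0],
  ],
)

```text
clock: 14.68
ee_pos: [589.5, 50.3, 220.8]
tool_rot: [[0.433, 0.319, 0.843], [-0.218, 0.945, -0.246], [-0.874, -0.077, 0.479]]
contact_force: [0.1, -0.6, -0.5]
gripper_width: 0.002
```

>>> step_arm(
  increments=[
    [0.001, 0, 0, 0, 0, 0],
    [0.002, 0, 0, 0, 0, 0],
    [0.002, 0, 0, 0, 0, 0],
  ],
)

```text
clock: 14.93
ee_pos: [590.4, 50.3, 219.7]
tool_rot: [[0.434, 0.32, 0.842], [-0.217, 0.944, -0.246], [-0.874, -0.076, 0.479]]
contact_force: [-10.8, 7.8, 12.3]
gripper_width: 0.005
```

>>> step_arm(
  increments=[
    [0.001, 0, 0, 0, 0, 0],
    [0.0015, 0, 0, 0, 0, 0],
    [0.0015, 0, 0, 0, 0, 0],
  ],
)

```text
clock: 15.18
ee_pos: [590.6, 50.4, 219.6]
tool_rot: [[0.434, 0.32, 0.842], [-0.218, 0.944, -0.247], [-0.874, -0.076, 0.48]]
contact_force: [-28.9, 8.5, 32.4]
gripper_width: 0.004
```

No motion under 17→43 N (TCP at 61.6 mm above the shoulder against 61 nominal), so the wide cup is home. Retreating and going for the slim cup.

>>> step_arm(
  increments=[
    [-0.005, 0, 0, 0, 0, 0],
    [-0.03, 0, 0, 0, 0, 0],
    [-0.06, 0, 0, 0, 0, 0],
    [-0.09, 0, 0, 0, 0, 0],
    [-0.12, 0, 0, 0, 0, 0],
    [-0.13, 0, 0, 0, 0, 0],
    [-0.13, 0, 0, 0, 0, 0],
  ],
  grip=1,
)

```text
clock: 15.77
ee_pos: [534.6, 79.4, 335.8]
tool_rot: [[0.438, 0.32, 0.84], [-0.216, 0.945, -0.247], [-0.873, -0.074, 0.483]]
contact_force: [0.3, 0.5, -0.2]
gripper_width: 0.485
```

Run:
```python
from go import *
inc(np.array([452,-242,190]),np.array([[0,.05,.9987],[0,.9987,-.05],[-1,0,0]]))
```

```text
from 15.7667 [534.5791  79.3687 335.8407] shift m [ 0.1607 -0.3192 -0.0605] turn deg [-14.43  28.16   8.11]
```

>>> step_arm(
  increments=[
    [0.0, -0.025, -0.005, -1, 3, 1],
    [0.01, -0.055, -0.01, -3, 6, 2],
    [0.02, -0.085, -0.015, -5, 10, 3],
    [0.035, -0.12, -0.02, -7, 14, 4],
    [0.055, -0.155, -0.03, -9, 18, 5],
    [0.075, -0.19, -0.04, -11, 22, 6],
    [0.1, -0.225, -0.05, -13, 26, 7],
    [0.125, -0.26, -0.06, -14.4, 28.2, 8.1],
    [0.145, -0.295, -0.06, -14.4, 28.2, 8.1],
    [0.161, -0.319, -0.06, -14.4, 28.2, 8.1],
  ],
)

```text
clock: 16.6
ee_pos: [450.8, -244.6, 186.5]
tool_rot: [[-0.004, 0.052, 0.999], [0.001, 0.999, -0.052], [-1.0, 0.001, -0.004]]
contact_force: [0.7, 0.6, 0.0]
gripper_width: 1.0
```

>>> step_arm(
  increments=[
    [0, 0, 0, 0, 0, 0],
    [0, 0, 0, 0, 0, 0],
    [0, 0, 0, 0, 0, 0],
  ],
)

```text
clock: 16.85
ee_pos: [450.2, -244.4, 185.3]
tool_rot: [[-0.006, 0.054, 0.999], [0.002, 0.999, -0.053], [-1.0, 0.002, -0.006]]
contact_force: [0.6, 0.5, 0.1]
gripper_width: 0.997
```

Run:
```python
from go import *
s=r.state();c=viewer.calibration("wrist");im=viewer.camera("wrist")[:,:,::-1];cv2.imwrite("pics/g.png",im)
print(s["clock"],s["ee_pos"],s["tool_rot"],s["gripper_width"])
q=wproj(c,(454,-242,34)).astype(int);print(q)
for L in comp(im,(q[0]-45,q[1]-45,q[0]+45,q[1]+45),60):print(L)
for t in(50,65,80):
    try:
        x,f,o=fitcup(im,c,(454,-242),(36,26),(q[0]-35,q[1]-32,q[0]+35,q[1]+38),t);print(t,x,f,o)
    except Exception as e:print(e)
```

```text
16.85 [ 450.2084 -244.3948  185.2716] [[-0.0058  0.0535  0.9986]
 [ 0.0023  0.9986 -0.0535]
 [-1.      0.002  -0.0059]] 0.9969513996908272
[281 200]
([28, 0, 27, 5, 87], [276.9, 156.9])
([28, 29, 34, 42, 1089], [280.8, 204.0])
50 [ 459.185  -242.8007] [-0.5408 -1.2066  0.542   1.0872] [263.5 183.5 297.5 225.5]
65 [ 458.6893 -242.7752] [-0.5477 -0.6478  0.5487  0.5905] [263.5 182.5 297.5 225.5]
80 [ 459.2471 -242.8042] [-0.5402 -0.1513  0.5408  0.1494] [263.5 182.5 297.5 226.5]
```

View pics/g.png

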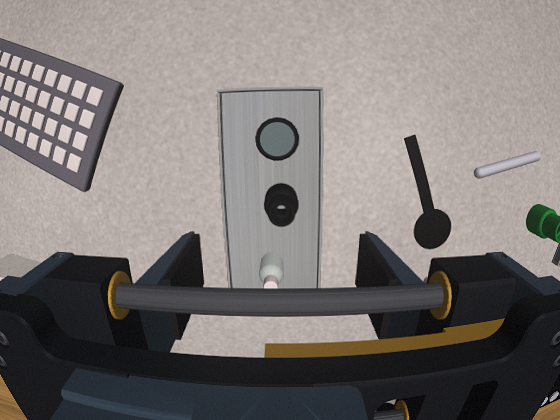

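Slim cup at px (281,204), and its outline fits the 36/26 mm model to within 0.6 px (wide would not). Lens and drops are clear. Descending.

>>> step_arm(
  increments=[
    [0.015, 0.001, 0.005, 0, -0.3, 0],
    [0.035, 0.0018, 0.0096, 0, -0.3, 0],
    [0.06, 0.0018, 0.0096, 0, -0.3, 0],
    [0.085, 0.0018, 0.0096, 0, -0.3, 0],
    [0.105, 0.0018, 0.0096, 0, -0.3, 0],
    [0.125, 0.0018, 0.0096, 0, -0.3, 0],
    [0.138, 0.0018, 0.0096, 0, -0.3, 0],
    [0.149, 0.0018, 0.0096, 0, -0.3, 0],
    [0.149, 0.0018, 0.0096, 0, -0.3, 0],
    [0.149, 0.0018, 0.0096, 0, -0.3, 0],
  ],
)

```text
clock: 17.73
ee_pos: [460.0, -241.9, 37.2]
tool_rot: [[0.001, 0.051, 0.999], [0.001, 0.999, -0.051], [-1.0, 0.001, 0.0]]
contact_force: [-0.4, 0.2, -1.3]
gripper_width: 1.002
```

>>> step_arm(
  increments=[
    [0, 0, 0, 0, 0, 0],
    [0, 0, 0, 0, 0, 0],
  ],
)

```text
clock: 17.9
ee_pos: [460.7, -242.1, 38.3]
tool_rot: [[0.002, 0.051, 0.999], [0.001, 0.999, -0.051], [-1.0, 0.001, 0.002]]
contact_force: [0.9, 0.2, -0.3]
gripper_width: 1.001
```

>>> step_arm(
  increments=[
    [0.003, -0.0006, -0.002, 0, 0, 0],
    [0.003, -0.0006, -0.002, 0, 0, 0],
    [0.003, -0.0006, -0.002, 0, 0, 0],
  ],
)

```text
clock: 18.15
ee_pos: [458.6, -242.7, 35.6]
tool_rot: [[0.002, 0.051, 0.999], [0.0, 0.999, -0.051], [-1.0, 0.0, 0.002]]
contact_force: [0.5, 0.1, 0.7]
gripper_width: 0.997
```

>>> step_arm(
  increments=[
    [0, 0, 0, 0, 0, 0],
    [0, 0, 0, 0, 0, 0],
    [0, 0, 0, 0, 0, 0],
    [0, 0, 0, 0, 0, 0],
    [0, 0, 0, 0, 0, 0],
    [0, 0, 0, 0, 0, 0],
    [0, 0, 0, 0, 0, 0],
    [0, 0, 0, 0, 0, 0],
    [0, 0, 0, 0, 0, 0],
    [0, 0, 0, 0, 0, 0],
  ],
  grip=-1,
)

```text
clock: 18.98
ee_pos: [458.7, -242.7, 35.6]
tool_rot: [[0.002, 0.051, 0.999], [0.0, 0.999, -0.051], [-1.0, 0.001, 0.002]]
contact_force: [0.2, 0.5, 0.4]
gripper_width: 0.299
```

>>> step_arm(
  increments=[
    [0, 0, 0, 0, 0, 0],
    [0, 0, 0, 0, 0, 0],
    [0, 0, 0, 0, 0, 0],
    [0, 0, 0, 0, 0, 0],
  ],
)

```text
clock: 19.32
ee_pos: [458.7, -242.7, 35.6]
tool_rot: [[0.002, 0.051, 0.999], [0.0, 0.999, -0.051], [-1.0, 0.001, 0.002]]
contact_force: [-0.3, -0.2, -0.3]
gripper_width: 0.276
```

>>> step_arm(
  increments=[
    [-0.015, 0, 0, 0, 0, 0],
    [-0.045, 0, 0, 0, 0, 0],
    [-0.08, 0, 0, 0, 0, 0],
    [-0.12, 0, 0, 0, 0, 0],
    [-0.15, 0, 0, 0, 0, 0],
    [-0.18, 0, 0, 0, 0, 0],
    [-0.21, 0, 0, 0, 0, 0],
    [-0.23, 0, 0, 0, 0, 0],
    [-0.25, 0, 0, 0, 0, 0],
    [-0.25, 0, 0, 0, 0, 0],
  ],
)

```text
clock: 20.15
ee_pos: [459.4, -243.6, 289.5]
tool_rot: [[0.007, 0.051, 0.999], [-0.002, 0.999, -0.051], [-1.0, -0.002, 0.007]]
contact_force: [1.0, 0.0, -0.2]
gripper_width: 0.278
```

```bash
sed -i 's/38.5,-169.8/38.0,-169.6/' go.py
python3 - <<'E'
from go import *
print(axis("slim"));p,R=target("slim",32.6+60,(.05,.999,0));print(p,R);inc(p,R);print(r.state()["gripper_width"])
E
```

```text
(array([585.1009, -52.117 , 149.6977]), array([-0.6055, -0.1111,  0.788 ]))
[529.0272 -62.4084 222.6675] [[ 0.6055 -0.0359  0.795 ]
 [ 0.1111  0.993  -0.0398]
 [-0.788   0.1124  0.6053]]
from 20.15 [ 459.4439 -243.5719  289.4861] shift m [0.0669 0.1846 0.0597] turn deg [ -2.64 -36.78   7.97]
0.27823650638276703
```

>>> step_arm(
  increments=[
    [0, 0.02, 0.005, 0, -4, 1],
    [0, 0.045, 0.01, -0.5, -9, 2],
    [0, 0.07, 0.015, -1, -14, 3],
    [0.01, 0.1, 0.025, -1.5, -19, 4],
    [0.02, 0.13, 0.035, -2, -24, 5],
    [0.03, 0.155, 0.045, -2.3, -29, 6],
    [0.045, 0.175, 0.055, -2.5, -33, 7],
    [0.055, 0.184, 0.06, -2.6, -36.8, 8],
    [0.063, 0.1846, 0.06, -2.6, -36.8, 8],
    [0.067, 0.1846, 0.06, -2.6, -36.8, 8],
  ],
)

```text
clock: 20.98
ee_pos: [527.6, -61.6, 219.8]
tool_rot: [[0.603, -0.035, 0.797], [0.112, 0.993, -0.041], [-0.79, 0.114, 0.603]]
contact_force: [-0.6, 0.3, -0.8]
gripper_width: 0.277
```

>>> step_arm(
  increments=[
    [0, 0, 0, 0, 0, 0],
    [0, 0, 0, 0, 0, 0],
    [0, 0, 0, 0, 0, 0],
  ],
)

```text
clock: 21.23
ee_pos: [527.9, -61.9, 220.2]
tool_rot: [[0.603, -0.035, 0.797], [0.112, 0.993, -0.041], [-0.79, 0.114, 0.603]]
contact_force: [0.1, 0.8, -0.1]
gripper_width: 0.282
```

Run:
```python
from go import *
p,R=target("slim",32.6+60,(.05,.999,0));inc(p,R)
```

```text
from 21.2333 [527.865  -61.9312 220.1762] shift m [-0.0013 -0.0002  0.0024] turn deg [-0.09 -0.16 -0.02]
```

>>> step_arm(
  increments=[
    [0, -0.0005, 0.0024, 0, 0, 0],
    [0, -0.0005, 0.0024, 0, -0.1, 0],
    [0, -0.0005, 0.0024, 0, -0.1, 0],
  ],
)

```text
clock: 21.48
ee_pos: [530.2, -62.8, 222.2]
tool_rot: [[0.606, -0.035, 0.795], [0.111, 0.993, -0.041], [-0.788, 0.113, 0.605]]
contact_force: [0.3, 0.2, -0.8]
gripper_width: 0.275
```

>>> step_arm(
  increments=[
    [0.008, 0, 0, 0, 0, 0],
    [0.016, 0, 0, 0, 0, 0],
    [0.022, 0, 0, 0, 0, 0],
    [0.028, 0, 0, 0, 0, 0],
    [0.03, 0, 0, 0, 0, 0],
    [0.03, 0, 0, 0, 0, 0],
  ],
)

```text
clock: 21.98
ee_pos: [548.4, -59.4, 198.4]
tool_rot: [[0.605, -0.035, 0.795], [0.111, 0.993, -0.041], [-0.788, 0.113, 0.605]]
contact_force: [0.3, -0.2, -0.5]
gripper_width: 0.276
```

Run:
```python
from go import *
p,R=target("slim",32.6+30,(.05,.999,0));inc(p,R)
```

```text
from 21.9833 [548.4355 -59.4398 198.3593] shift m [-0.0012  0.0005 -0.0006] turn deg [-0.09 -0.03 -0.01]
```

>>> step_arm(
  increments=[
    [0.004, 0, -0.0006, 0, 0, 0],
    [0.007, 0, -0.0006, 0, 0, 0],
    [0.01, 0, -0.0006, 0, 0, 0],
    [0.01, 0, -0.0006, 0, 0, 0],
  ],
)

```text
clock: 22.32
ee_pos: [554.1, -58.3, 189.8]
tool_rot: [[0.605, -0.035, 0.795], [0.111, 0.993, -0.041], [-0.788, 0.114, 0.605]]
contact_force: [0.2, -0.4, -0.5]
gripper_width: 0.277
```

>>> step_arm(
  increments=[
    [0.003, 0, 0, 0, 0, 0],
    [0.006, 0, 0, 0, 0, 0],
    [0.007, 0, 0, 0, 0, 0],
    [0.007, 0, 0, 0, 0, 0],
  ],
)

```text
clock: 22.65
ee_pos: [558.4, -57.6, 184.2]
tool_rot: [[0.605, -0.035, 0.796], [0.112, 0.993, -0.041], [-0.789, 0.114, 0.604]]
contact_force: [0.3, 0.4, -0.3]
gripper_width: 0.277
```

>>> step_arm(
  increments=[
    [0.002, 0, 0, 0, 0, 0],
    [0.004, 0, 0, 0, 0, 0],
    [0.004, 0, 0, 0, 0, 0],
  ],
)

```text
clock: 22.9
ee_pos: [560.7, -57.6, 181.4]
tool_rot: [[0.604, -0.037, 0.796], [0.115, 0.992, -0.041], [-0.789, 0.117, 0.603]]
contact_force: [3.2, 6.0, -2.7]
gripper_width: 0.28
```

>>> step_arm(
  increments=[
    [0.0015, 0, 0, 0, 0, 0],
    [0.003, 0, 0, 0, 0, 0],
    [0.003, 0, 0, 0, 0, 0],
  ],
)

```text
clock: 23.15
ee_pos: [562.3, -57.4, 179.1]
tool_rot: [[0.603, -0.038, 0.797], [0.118, 0.992, -0.041], [-0.789, 0.118, 0.603]]
contact_force: [3.2, 6.2, -2.3]
gripper_width: 0.279
```

>>> step_arm(
  increments=[
    [0, 0.0005, 0, 0, 0, 0],
    [0.001, 0.0005, 0, 0, 0, 0],
    [0.002, 0.0005, 0, 0, 0, 0],
    [0.002, 0.0005, 0, 0, 0, 0],
  ],
)

```text
clock: 23.48
ee_pos: [563.5, -56.9, 177.7]
tool_rot: [[0.603, -0.039, 0.797], [0.119, 0.992, -0.041], [-0.789, 0.119, 0.602]]
contact_force: [1.1, 4.5, 0.4]
gripper_width: 0.277
```

>>> step_arm(
  increments=[
    [0.001, 0, 0, 0, 0, 0],
    [0.002, 0, 0, 0, 0, 0],
    [0.002, 0, 0, 0, 0, 0],
  ],
)

```text
clock: 23.73
ee_pos: [564.6, -56.8, 176.3]
tool_rot: [[0.602, -0.04, 0.797], [0.121, 0.992, -0.041], [-0.789, 0.121, 0.602]]
contact_force: [-3.7, 6.0, 5.6]
gripper_width: 0.279
```

>>> step_arm(
  increments=[
    [0.001, 0.0003, 0, 0, 0, 0],
    [0.002, 0.0005, 0, 0, 0, 0],
    [0.003, 0.0005, 0, 0, 0, 0],
    [0.003, 0.0005, 0, 0, 0, 0],
  ],
)

```text
clock: 24.07
ee_pos: [565.8, -56.5, 175.3]
tool_rot: [[0.603, -0.041, 0.796], [0.122, 0.992, -0.041], [-0.788, 0.121, 0.603]]
contact_force: [-40.3, 0.3, 45.7]
gripper_width: 0.279
```

>>> step_arm(
  increments=[
    [0.001, 0, 0, 0, 0, 0],
    [0.002, 0, 0, 0, 0, 0],
    [0.002, 0, 0, 0, 0, 0],
  ],
)

```text
clock: 24.32
ee_pos: [566.0, -56.4, 175.2]
tool_rot: [[0.605, -0.043, 0.795], [0.123, 0.992, -0.04], [-0.787, 0.122, 0.605]]
contact_force: [-62.8, -0.3, 67.7]
gripper_width: 0.276
```

Rigid stop: h = 32.1 mm against 32.6 expected, and 60→90 N gave only 0.2 mm. Release and retreat.

>>> step_arm(
  increments=[
    [-0.0005, 0, 0, 0, 0, 0],
    [-0.001, 0, 0, 0, 0, 0],
    [-0.001, 0, 0, 0, 0, 0],
  ],
)

```text
clock: 24.57
ee_pos: [565.2, -56.6, 176.1]
tool_rot: [[0.605, -0.042, 0.795], [0.123, 0.992, -0.04], [-0.787, 0.122, 0.605]]
contact_force: [-4.9, 2.7, 3.1]
gripper_width: 0.279
```

>>> step_arm(
  increments=[
    [0, 0, 0, 0, 0, 0],
    [0, 0, 0, 0, 0, 0],
    [0, 0, 0, 0, 0, 0],
    [0, 0, 0, 0, 0, 0],
    [0, 0, 0, 0, 0, 0],
    [0, 0, 0, 0, 0, 0],
  ],
  grip=0.3,
)

```text
clock: 25.07
ee_pos: [565.2, -56.7, 176.0]
tool_rot: [[0.605, -0.042, 0.795], [0.123, 0.992, -0.04], [-0.787, 0.122, 0.605]]
contact_force: [-0.7, -0.4, -0.1]
gripper_width: 0.646
```

>>> step_arm(
  increments=[
    [-0.01, 0, 0, 0, 0, 0],
    [-0.03, 0, 0, 0, 0, 0],
    [-0.06, 0, 0, 0, 0, 0],
    [-0.09, 0, 0, 0, 0, 0],
    [-0.12, 0, 0, 0, 0, 0],
    [-0.15, 0, 0, 0, 0, 0],
    [-0.15, 0, 0, 0, 0, 0],
  ],
)

```text
clock: 25.65
ee_pos: [474.0, -76.0, 298.7]
tool_rot: [[0.609, -0.042, 0.792], [0.12, 0.992, -0.039], [-0.784, 0.119, 0.61]]
contact_force: [0.8, -0.1, 0.8]
gripper_width: 0.644
```

Run:
```python
from go import *
s=r.state();print(s["clock"],s["ee_pos"],s["contact_force"],s["gripper_width"])
im=viewer.camera("wrist")[:,:,::-1];sc=viewer.camera("scene")[:,:,::-1];tp=viewer.camera("top")[:,:,::-1]
cv2.imwrite("pics/z_s.png",sc);cv2.imwrite("pics/z_t.png",tp)
rs=lambda i,f:cv2.resize(i,None,fx=f,fy=f,interpolation=cv2.INTER_CUBIC)
cv2.imwrite("pics/z.png",np.vstack([np.hstack([rs(sc[165:265,200:300],3),cv2.resize(im[110:320,130:440],(480,300))]),cv2.resize(tp[90:340,110:420],(780,300))]))
cs=viewer.calibration("scene");sh,ax=axis("slim")
o=np.array(proj(cs,sh));u=np.array(proj(cs,sh-40*ax))-o;u/=np.linalg.norm(u);v=np.array([-u[1],u[0]]);a=np.arange(-4,9,.5)
for n in("scene0","z_s"):
    g=cv2.imread(f"pics/{n}.png").max(2).astype(np.float32)
    for off in(-3,0,3):
        P=(o+v*off+a[:,None]*u).astype(np.float32);print(n,off,cv2.remap(g,P[:,0].copy(),P[:,1].copy(),1).ravel().astype(int).tolist())
```

```text
25.65 [473.9936 -75.9606 298.6882] [ 0.7819 -0.1244  0.8127] 0.6442994325200342
scene0 -3 [48, 48, 48, 55, 63, 75, 89, 95, 101, 103, 105, 106, 106, 106, 105, 104, 105, 105, 104, 105, 106, 105, 104, 104, 103, 103]
scene0 0 [46, 49, 53, 61, 71, 86, 100, 105, 108, 107, 107, 107, 107, 108, 110, 110, 111, 110, 108, 108, 107, 109, 109, 108, 106, 106]
scene0 3 [45, 45, 46, 48, 57, 73, 86, 98, 104, 102, 102, 102, 103, 104, 104, 104, 104, 104, 104, 103, 103, 102, 103, 105, 106, 105]
z_s -3 [44, 44, 44, 53, 64, 76, 89, 97, 103, 105, 107, 106, 105, 106, 108, 107, 106, 106, 106, 106, 105, 106, 106, 105, 104, 105]
z_s 0 [44, 47, 50, 59, 68, 84, 97, 105, 110, 110, 110, 111, 112, 111, 109, 110, 110, 109, 108, 110, 112, 111, 110, 111, 112, 110]
z_s 3 [44, 45, 47, 51, 60, 75, 87, 99, 104, 105, 105, 105, 105, 105, 105, 104, 104, 105, 105, 106, 106, 106, 105, 105, 105, 105]
```

View pics/z.png

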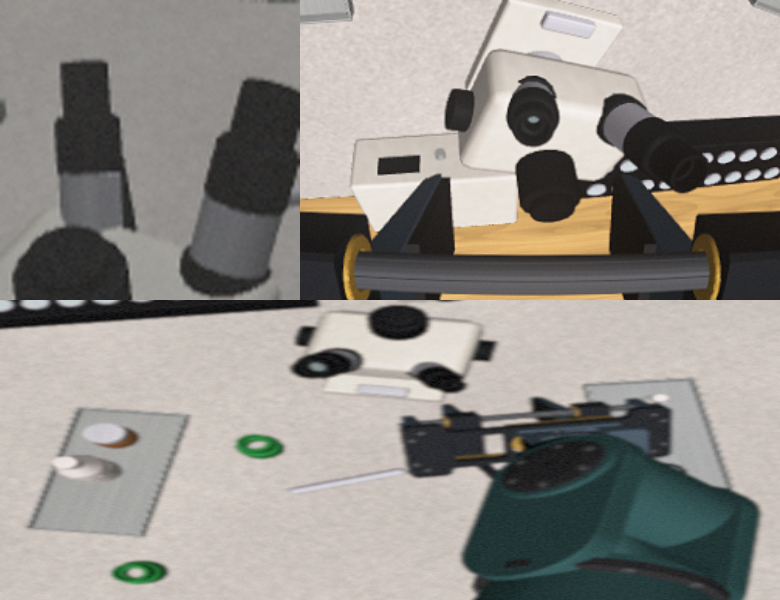

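Both cups are collar-to-tube with no light seam left; the slim edge profile matches the bare tube edge. The visible bystanders are unmoved and the gripper is clear.

```bash
python3 -c "
from station import r
print(r.job_done(), r.state()['clock'])"
```

```text
the job is handed in; nothing more can be done
the job is handed in; nothing more can be done
```

I pressed both cups fully home and let go of them, then handed the job in at about 26 s of the 54 s allowed. The wide cup came from the left tray and went on the wide eyepiece. The slim cup came from the right tray and went on the slim one.

- **Wide cup:** After I let go, a thin light line at the seam suggested a gap of up to about 1 mm. I pressed the neck again with the closed fingertips. It took 17 to 43 N with almost no motion, and the last picture shows no line.
- **Slim cup:** It met a rigid stop 0.5 mm from the predicted depth. Raising the push from about 60 to 90 N moved it only 0.2 mm. Its lower edge in the last picture lies exactly where the bare tube's edge was.
- **Forces:** The highest wrist force I read was about 92 N, under the 120 N limit. That is more than the 8 to 16 N needed.
- **Disagreement:** My measured lean angles (28.2° and 40.5°) differed slightly from the given 29° and 38°. I used the given leans with my measured directions.
- **Other things:** The jar, lotion, penlight and both green look-alikes looked unmoved in the last picture. The drops, lens and occluder were mostly or wholly hidden by the arm there, so I could not check them again. I felt no contact with them.

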